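# Close the cam press and hold it at full lift

### The arm

A 7-joint arm with a two-finger parallel gripper is mounted at the origin on a cart in front of the work surface, level with it; the furniture and walls round the work are solid. World frame = base frame: x ahead of the robot, y to its left, z up, the work surface at z = 0. Lengths are in m, angles in rad, forces in N, time in s.
With the tool pointing down it reaches from about 0.4 to 0.85 m from the base axis. Payload 10.4 kg.
Tool frame: the origin (TCP) lies at the very end of the fingers, on their centre line; the grasp point (between the pads) lies 19 mm behind it; z points along the fingers, y is the line along which they close (so a half turn about z gives the same grasp; the last joint's range is limited). The gripper opens to 85 mm and grips with 20 to 120 N. Pads are 22 mm wide; open, the fingers measure 114 mm over their backs; the gripper's body (76 mm by 85 mm) begins 54 mm behind the grasp point. The pads swing forward as they close: fully open they stand 13 mm farther back than shut.
Start: joints at [-1.317, 0.332, -0.065, 1.46, 0.022, 1.35, -0.088], TCP at [0.171, 0.601, 0.231] pointing down, gripper open.
Joint ranges: [-2.6, 2.6], [-0.5, 2.12], [-1.47, 1.34], [0.16, 2.42], [-1.27, 4.41], [0.06, 2.06], [-2.6, 2.6]. Speed limits (rad/s): [2.22, 2.22, 2.79, 2.79, 3.14, 3.14, 3.14].

### API

Orientations are given as a unit quaternion [x, y, z, w].
In Python, from workcell import manip, vision, order gives the robot as it stands. The module is installed in compiled form; this text tells all that it offers.
- The arm moves only by the tool move_arm, never from a script. Its argument "motion" is a list of rows, each a list of 3 entries, a list of its own where there are three numbers: the shift along the tool's x, y, z scaled (see below), then the turn, a rotation vector about the tool's x, y, z scaled (see below), then the opening, from -1 (shut) to 1 (fully open). In form: [[[dx, dy, dz], [wx, wy, wz], hand], ...]. A call has 1 to 12 rows; each row shifts and turns the commanded pose from where the row before left it, along the tool's axes as they then stand; what a row does not reach is not made up. The controller multiplies each number of a shift by 0.75 m and each number of a turn by pi/4 rad. A row lasts 1/10 s, in which the tool goes at most 50 mm and 8.59 degrees, less where a joint would pass 70% of its speed; a pose out of reach is approached as far as the arm can. A call with a number of a shift or a turn outside -1 to 1 is refused whole. A call with a gripper value outside its range is refused whole. The fingers move at their own pace and stop on an object; "newtons" is the grip in N (left out, the last holds). Time passes only in rows, so rows that do not move let the fingers close. It gives the time, the measured TCP pose, the force, the opening and the grip force at its end, in the units of the state.
- manip.get_obs(): the state, without advancing time (a new reading comes with each control period).
- vision.camera(name): name is "scene" or "top"; returns a dict with "pixels" (480x640x3 uint8, red, green, blue), "fx", "fy", "cx", "cy" (pixels), "R" (3x3) and "t" (3): a world point X has camera coordinates R X + t. Camera axes: x right, y down, z forward; pixel columns grow to the right and rows downward; lengths in m; the calibration is good to about 2 mm. A picture is of the moment at which its call begins. There is no depth.
- order.hand_in(): hands the job in; it is judged then, once.
The state is a dict: "clock": time; "joint_pos": joint angles; "joint_velocities": joint speeds; "tau": joint torques, N m; "position": TCP position; "ee_rot": TCP orientation; "ft_force": force on the tool from outside, world axes, zero at the start; "torque": the same for the moment, N m; "grip_width": opening from 0.0 (shut) to 1.0 (fully open); "grasp_force": force on a finger pad.
Only numpy, scipy, OpenCV 4.12 (cv2) and the standard library are available. Lean on these libraries where they do the work, as an engineer would, in place of code of your own. Each camera call takes 0.05 s, during which the arm holds its last target. There are 200 camera calls.

### The job

On the small cam press, slide the flat steel cover fully shut over the compartment with the white disc, and only then swing the cam lever by its handle to the cam's highest lift point, where the lever stands straight up and the disc is pressed against the cover. The lever springs back if let go and the lift falls again beyond upright, so finish while still holding the lever there. Leave the bottles, the jar and the carton alone.

Things in the scene. Friction and masses are not known exactly. Their poses are not given: they have to be found in the camera images.
- press: Cam press fixed to the worktop: dark base plate 130 (x) by 200 (y) mm, grey chamber 84 by 84 mm, 50 mm high, with a 60 mm square compartment open at the top, two rails 100 mm over all, top at z 60 mm, out to y +130 mm. Origin: under the compartment's middle, on the worktop. x: away from the robot at yaw 0, y: the way the cover opens, z up. Cam lever at the -y end. Yaw -0.15 to 0.35 rad.
- cover (a joint): How far the flat steel cover (86 by 84 by 4 mm) stands open, m: 0 = fully shut against its end stop, the compartment covered; grows to 0.085 as it slides along the press's +y. Stiff by about 1.5 N, stays where it is left.
- cover_knob (a point): Middle of the black round knob on the middle of the cover, 24 mm in diameter and 24 mm tall, on a short 12 mm neck; the point lies 74.5 mm above the worktop, the knob's top 84.5 mm, the cover's upper face 54.5 mm. When the cover is shut this point is straight above the press's origin.
- lever (a joint): Angle of the cam lever, rad: 0 = rest, leaning 1 rad from upright toward the press's -x (to the robot); grows as it is swung up; 1.0 = straight up = highest lift; travel ends at 1.5, where the lift has fallen again. A return spring pulls it back to 0 from everywhere, with about 2 N at the handle at first and 5 N when upright.
- lever_handle (a point): Middle of the free part of the lever's round grey handle bar, 14 mm in diameter, which sticks out 56 mm toward the press's -y at the lever's end, parallel to the pivot (22 mm of it free either side of this point). It goes round the pivot at 65 mm radius; 80 mm above the worktop at rest, 110 mm upright. The bar may turn between pinching fingers.
- lever_pivot (a point): Point on the lever's pivot axis abreast of the handle point, 15 mm on the +x side and 100 mm on the -y side of the press's origin, 45 mm above the worktop; does not move on the press. The pivot axis is the press's y axis direction.
- platform (a joint): Height of the cam-driven platform in the compartment, m: 0 at rest, 0.006 at the highest lift (lever upright); geared to the lever, as 0.01305 (cos(lever - 1) - cos 1).
- disc: White disc, 48 mm in diameter, 10 mm thick, lying loose on the platform's sprung pad in the compartment; origin under its middle. At rest its top is about 4.5 mm below the cover; at full lift it is pressed up against it.
- reagent_bottle: White bottle with a blue cap, 57 mm wide, 102 mm tall, beside the work; leave alone. Origin under its middle.
- glass_jar: Low round clear jar, 75 mm wide, 54 mm tall; leave alone. Origin under its middle.
- dropper_bottle: Small white bottle, 33 mm wide, 78 mm tall; leave alone. Origin under its middle.
- tube_carton: Pale carton, 109 by 129 by 70 mm; leave alone. Origin under its middle.
Mind the look-alikes: they are no part of the job. Several things have the shape of the disc; the one meant has the colours described above.

How it is judged:
By the outcome, as a careful person would: the job done as asked, in the order asked, and still so for the second after the job is handed in, while the arm keeps its last pose, push and grip.
It also fails if it takes over 40 s, if anything falls off the work surface, if the arm or the gripper's body presses on something with over 40 N, if the wrist force passes 120 N, or if a joint passes its speed limit or range.

## Working session

There is one attempt and no reset: what is moved stays moved. The work goes in short steps, Python scripts to look and compute and a tool call to move; the robot and the scene stay as the last step left them, time stands still between calls to the robot, and variables do not carry over. Pictures are saved under pics/ and viewed, at most 10 in all, crops included, and the job is handed in when it is done.

Besides the shell and the picture viewer there is one more tool, called after ">>>" as name([rows], argument=value, ...), one row to a line, values as JSON. move_arm: Moves the arm, as the interface text tells. Its arguments: {"type":"object","properties":{"motion":{"type":"array"},"newtons":{"type":"number"}},"required":["motion"]}

```bash
mkdir -p pics; cat > h.py <<'E'
import numpy as np, cv2
from workcell import manip, vision, order
def ray(c,u,v,z):
    R=np.array(c["R"]);t=np.array(c["t"]);o=-R.T@t
    d=R.T@np.array([(u-c["cx"])/c["fx"],(v-c["cy"])/c["fy"],1]);return o+d*(z-o[2])/d[2]
def proj(c,X):
    p=np.array(c["R"])@np.array(X)+np.array(c["t"]);return np.array([c["fx"]*p[0]/p[2]+c["cx"],c["fy"]*p[1]/p[2]+c["cy"]])
E
python3 - <<'E'
from h import *
for n in("scene","top"):
    c=vision.camera(n);cv2.imwrite(f"pics/{n}0.png",c["pixels"][:,:,::-1]);print(n,-np.array(c["R"]).T@np.array(c["t"]),c["fx"])
o=manip.get_obs();print(o["clock"],o["position"],o["ee_rot"],o["grip_width"])
E
```

```text
scene [-0.52268301 -0.81721089  0.8214781 ] 617.4078495658376
top [ 0.37358127 -0.02703839  1.35021717] 565.3202543556838
0.1 [0.17073045 0.60089901 0.23062853] [ 1.37949348e-01  9.90439097e-01 -6.08242630e-04 -4.93546311e-05] 1.0033009263596313
```

View pics/scene0.png

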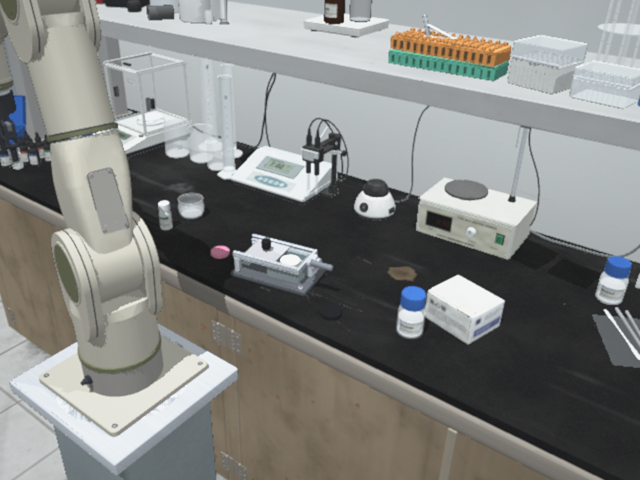

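View pics/top0.png

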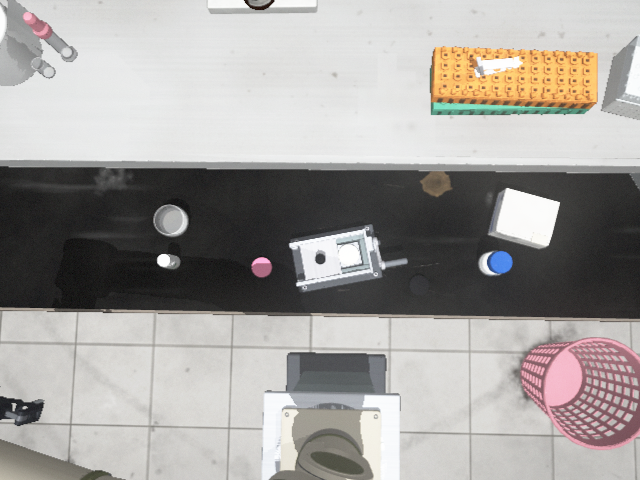

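The top view shows the press around (340,258): black knob at (320,257), white disc at (349,254), and lever handle at (395,263) on the -y side. The look-alikes are a pink disc at (262,267) and a black one at (420,284). Only the disc in the compartment is white. I'll confirm it in an enlarged crop.

```bash
python3 - <<'E'
from h import *
a=cv2.imread("pics/top0.png")[215:305,275:425];b=cv2.imread("pics/scene0.png")[225:300,220:345]
a=cv2.resize(a,(500,300),interpolation=cv2.INTER_CUBIC);b=cv2.resize(b,(500,300),interpolation=cv2.INTER_CUBIC)
cv2.imwrite("pics/crop0.png",np.vstack([a,b]))
E
```

```text
(no output)
```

View pics/crop0.png

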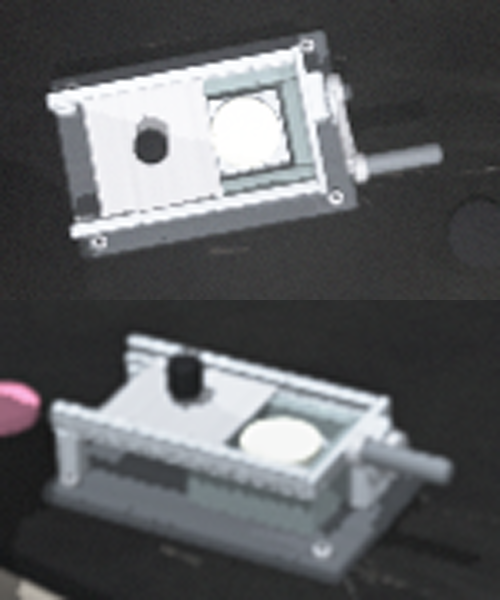

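The crop confirms it: the white disc lies in the open compartment beside the knobbed cover, and the handle bar is at top-crop (365–440, 160). Measuring now.

```bash
python3 - <<'E'
from h import *
c=vision.camera("top");s=vision.camera("scene")
g=c["pixels"].astype(int)
m=(g.max(2)<45).astype(np.uint8);n,l,st,ce=cv2.connectedComponentsWithStats(m[245:272,308:332])
print([(st[i],ce[i]+[308,245]) for i in range(1,n)])
T=lambda x,y,z:ray(c,275+x/3.3333,215+y/3.3333,z)
k=T(151,145,.0845);print("knob",k, "proj in scene",proj(s,k), "seen crop",220+185/4,225+(360)/4-75)
a,b,d=T(308,45,.01),T(335,197,.01),T(98,242,.01);print("screws",a,b,d,np.linalg.norm(a-b),np.linalg.norm(b-d))
u=b-d;print("yaw from long",np.arctan2(u[0],-u[1]), "short",np.arctan2((a-b)[1],(a-b)[0]))
for p,q in(((50,97),(305,38)),((75,233),(325,185))):
    e=T(*q,.06)-T(*p,.06);print("rail yaw",np.arctan2(e[0],-e[1]))
h0,h1=T(365,166,.08),T(440,155,.08);e=h1-h0;print("handle",h0,h1,np.linalg.norm(e),np.arctan2(e[0],-e[1]))
print("disc",T(247,133,.05))
print("mid diag",(a+d)/2)
E
```

```text
[]
knob [0.45970836 0.02892327 0.0845    ] proj in scene [265.80845037 238.57579458] seen crop 266.25 240.0
screws [ 0.53828431 -0.07874105  0.01      ] [ 0.42998477 -0.09911451  0.01      ] [0.39519253 0.06848388 0.01      ] 0.1101992166029606 0.1711716086616264
yaw from long 0.20468566599789256 short 0.185948160968809
rail yaw 0.24416957009439325
rail yaw 0.20669146890215673
handle [ 0.44822938 -0.11529562  0.08      ] [ 0.45647844 -0.16558045  0.08      ] 0.0509569515736431 0.16259854752203093
disc [ 0.47145846 -0.03579479  0.05      ]
mid diag [ 0.46673842 -0.00512858  0.01      ]
```

The numbers agree. The knob and handle tip fix yaw at about 0.19 and the origin at about (0.473, -0.038), which matches the disc ray. The cover is about 68 mm open. I'll turn the tool so that tool x points along press +y and tool y along press +x, and shut the fingers.

>>> move_arm([
  [[0,0,0],[0,0,0.1757],-1],
  [[0,0,0],[0,0,0.1757],-1],
  [[0,0,0],[0,0,0.1757],-1],
  [[0,0,0],[0,0,0.1757],-1],
  [[0,0,0],[0,0,0.1757],-1],
  [[0,0,0],[0,0,0.1757],-1],
  [[0,0,0],[0,0,0.1757],-1],
  [[0,0,0],[0,0,0.1757],-1],
], newtons=40)

```text
clock: 1.0
position: [0.1707, 0.6011, 0.2311]
ee_rot: [0.639, 0.769, -0.0, 0.0]
ft_force: [0.1, 0.1, 0.2]
grip_width: 0.002
grasp_force: 0.0
```

>>> move_arm([
  [[-0.055,0.0167,0.005],[0,0,0],-1],
  [[-0.055,0.0167,0.005],[0,0,0],-1],
  [[-0.055,0.0167,0.005],[0,0,0],-1],
  [[-0.055,0.0167,0.005],[0,0,0],-1],
  [[-0.055,0.0167,0.005],[0,0,0],-1],
  [[-0.055,0.0167,0.005],[0,0,0],-1],
  [[-0.055,0.0167,0.005],[0,0,0],-1],
  [[-0.055,0.0167,0.005],[0,0,0],-1],
  [[-0.055,0.0167,0.005],[0,0,0],-1],
  [[-0.055,0.0167,0.005],[0,0,0],-1],
  [[-0.055,0.0167,0.005],[0,0,0],-1],
  [[0,0,0],[0,0,0],-1],
])

```text
clock: 2.2
position: [0.3938, 0.1766, 0.1898]
ee_rot: [0.64, 0.769, -0.0, 0.0]
ft_force: [-0.5, 0.7, -0.1]
grip_width: 0.001
grasp_force: 0.0
```

```bash
cat >> h.py <<'E'
from scipy.spatial.transform import Rotation as Ro
YAW=.19;O=np.array([.4726,-.0383,0])
def press(p):
    return Ro.from_euler('z',-YAW).apply(np.array(p)-O)
def show():
    o=manip.get_obs();M=Ro.from_quat(o["ee_rot"]).as_matrix()
    print("t",o["clock"],"press",press(o["position"]).round(4),"ytool ang",np.arctan2(M[1,1],M[0,1]).round(4),"z",M[:,2].round(3),"F",np.round(o["ft_force"],1),o["grip_width"],o["grasp_force"]);print(np.round(o["joint_pos"],2))
E
python3 -c "from h import *;show()"
```

```text
t 2.2 press [-0.0368  0.2259  0.1898] ytool ang 0.1824 z [ 0. -0. -1.] F [-0.5  0.7 -0.1] 0.001150888724216288 0.0
[-1.   -0.1   0.45  2.02  0.05  1.22 -0.38]
```

>>> move_arm([
  [[-0.0515,0.0165,0.0267],[0,0,0],-1],
  [[-0.0515,0.0165,0.0267],[0,0,0],-1],
  [[-0.0515,0.0165,0.0267],[0,0,0],-1],
  [[0,0,0.0293],[0,0,0],-1],
  [[0,0,0.0293],[0,0,0],-1],
  [[0,0,0.0293],[0,0,0],-1],
  [[0,0,0],[0,0,0],-1],
])

```text
clock: 2.9
position: [0.4484, 0.0745, 0.0619]
ee_rot: [0.637, 0.771, -0.002, -0.001]
ft_force: [0.6, 0.1, 0.1]
grip_width: -0.001
grasp_force: 0.0
```

```bash
python3 - <<'E'
from h import *
show()
s=vision.camera("scene");t=vision.camera("top")
a=cv2.resize(t["pixels"][215:305,275:425],(500,300),interpolation=cv2.INTER_CUBIC);b=cv2.resize(s["pixels"][200:300,200:345],(500,345),interpolation=cv2.INTER_CUBIC)
b=b[:300]
cv2.imwrite("pics/c1.png",np.vstack([a,b])[:,:,::-1])
E
```

```text
t 2.9 press [-0.0025  0.1153  0.0619] ytool ang 0.1902 z [-0.004 -0.002 -1.   ] F [0.6 0.1 0.1] -0.0007055637338674444 0.0
[-0.84  0.15  0.62  2.11 -0.11  0.92  0.03]
```

View pics/c1.png

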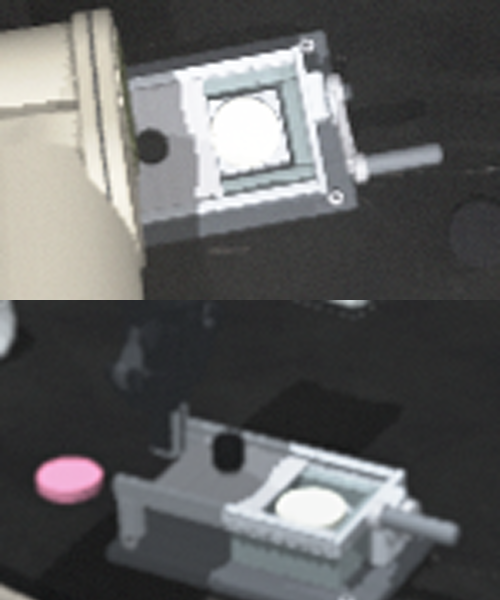

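The fingers stand clear on the +y side of the knob (knob at crop (151,145)), and the cover hasn't moved. Pushing shut.

>>> move_arm([
  [[-0.02,0.002,-0.003],[0,0,0],-1],
  [[-0.02,0.001,0],[0,0,0],-1],
  [[-0.02,0,0],[0,0,0],-1],
  [[-0.02,0,0],[0,0,0],-1],
  [[-0.02,0,0],[0,0,0],-1],
  [[-0.0067,0,0],[0,0,0],-1],
  [[-0.0067,0,0],[0,0,0],-1],
  [[0,0,0],[0,0,0],-1],
])

```text
clock: 3.8
position: [0.4688, -0.0082, 0.0668]
ee_rot: [0.637, 0.771, 0.0, 0.0]
ft_force: [-0.8, -0.3, -1.3]
grip_width: 0.0
grasp_force: 0.0
```

```bash
python3 -c "from h import *;show()"
```

```text
t 3.8 press [0.0019 0.0303 0.0668] ytool ang 0.1899 z [ 0.001  0.    -1.   ] F [-0.8 -0.3 -1.3] 0.00022467134051483502 0.0
[-0.71  0.18  0.69  2.08 -0.14  0.93  0.24]
```

>>> move_arm([
  [[-0.004,0,0],[0,0,0],-1],
  [[-0.004,0,0],[0,0,0],-1],
  [[-0.004,0,0],[0,0,0],-1],
  [[0,0,0],[0,0,0],-1],
])

```text
clock: 4.2
position: [0.4694, -0.0125, 0.0664]
ee_rot: [0.635, 0.772, 0.001, -0.003]
ft_force: [-5.0, 18.3, 7.9]
grip_width: -0.005
grasp_force: 9.8
```

```bash
python3 - <<'E'
from h import *
show()
s=vision.camera("scene");t=vision.camera("top")
a=cv2.resize(t["pixels"][215:305,275:425],(500,300),interpolation=cv2.INTER_CUBIC);b=cv2.resize(s["pixels"][200:300,200:345],(500,345),interpolation=cv2.INTER_CUBIC)
b=b[:300]
cv2.imwrite("pics/c2.png",np.vstack([a,b])[:,:,::-1])
E
```

```text
t 4.2 press [0.0017 0.026  0.0664] ytool ang 0.1935 z [-0.002  0.005 -1.   ] F [-5.  18.3  7.9] -0.004771058136452582 9.751508532062871
[-0.7   0.19  0.69  2.07 -0.15  0.93  0.27]
```

View pics/c2.png

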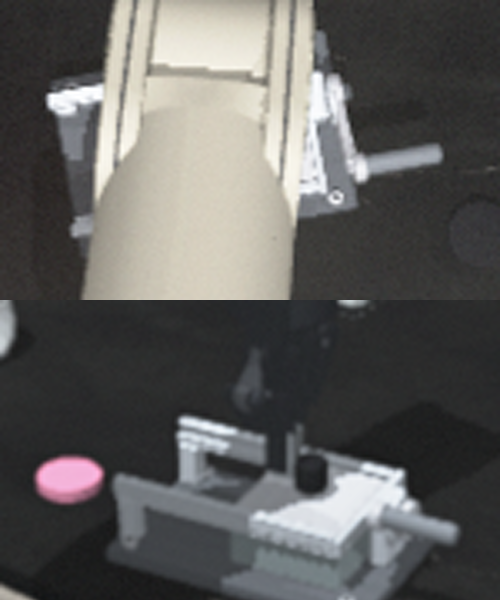

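The cover has reached its end stop: about 19 N of reaction, and the shift stalled at py 26 mm. The picture shows the compartment covered, with the knob at scene-crop (312,472). I'll ease off, rise, and go above the handle with the fingers half open.

>>> move_arm([
  [[0.008,0,0],[0,0,0],-1],
  [[0.008,0,0],[0,0,0],-1],
  [[0,0,-0.0462],[0,0,0],-1],
  [[0,0,-0.0462],[0,0,0],-1],
  [[0,0,-0.0462],[0,0,0],-1],
  [[-0.0443,-0.014,0],[0,0,0],0],
  [[-0.0443,-0.014,0],[0,0,0],0],
  [[-0.0443,-0.014,0],[0,0,0],0],
  [[-0.0443,-0.014,0],[0,0,0],0],
  [[0,0,0],[0,0,0],0],
  [[0,0,0],[0,0,0],0],
])

```text
clock: 5.4
position: [0.4514, -0.1443, 0.1701]
ee_rot: [0.638, 0.77, -0.0, -0.0]
ft_force: [0.3, 0.0, -0.2]
grip_width: 0.504
grasp_force: 0.0
```

```bash
python3 - <<'E'
from h import *
show()
s=vision.camera("scene");t=vision.camera("top")
a=cv2.resize(t["pixels"][215:305,275:425],(500,300),interpolation=cv2.INTER_CUBIC);b=cv2.resize(s["pixels"][200:300,220:370],(500,333),interpolation=cv2.INTER_CUBIC)
cv2.imwrite("pics/c3.png",np.vstack([a,b])[:600,:,::-1])
for q in((0,0,.0845),(-.0397,-.122,.08),(-.0397,-.078,.08)):
    w=Ro.from_euler('z',YAW).apply(q)+O
    print(q,"scene crop",((proj(s,w)-[220,200])*3.333+[0,300]).round(),"top crop",((proj(t,w)-[275,215])*3.333).round())
E
```

```text
t 5.4 press [-0.0408 -0.1001  0.1701] ytool ang 0.1879 z [-0. -0. -1.] F [ 0.3  0.  -0.2] 0.5036398658815081 0.0
[-0.61  0.02  0.85  1.96 -0.02  1.16  0.43]
(0, 0, 0.0845) scene crop [237. 451.] top crop [251. 128.]
(-0.0397, -0.122, 0.08) scene crop [371. 525.] top crop [440. 155.]
(-0.0397, -0.078, 0.08) scene crop [312. 509.] top crop [376. 166.]
```

View pics/c3.png

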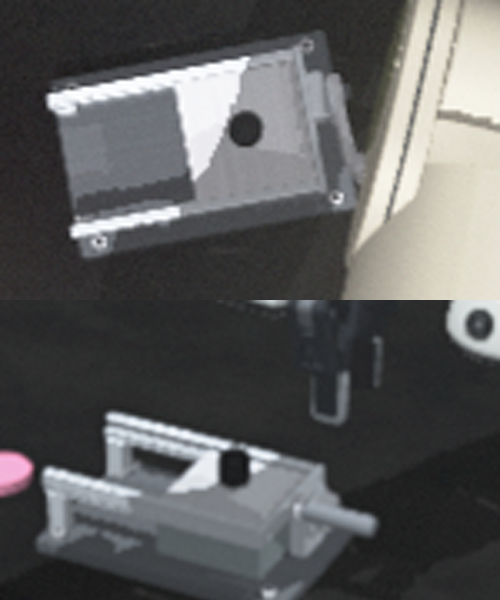

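```bash
python3 - <<'E'
from h import *
t=vision.camera("top")
P=lambda x,y,z:press(ray(t,275+x/3.3333,215+y/3.3333,z))
print("rail ends",P(49,98,.06),P(72,232,.06))
print("cover edge",P(178,88,.0545),P(193,200,.0545))
print("knob",P(245,128,.0845))
E
```

```text
rail ends [0.04600634 0.13299888 0.06      ] [-0.04753859  0.13254601  0.06      ]
cover edge [0.03797029 0.04428869 0.0545    ] [-0.0399993  0.047329   0.0545   ]
knob [0.00040079 0.00413164 0.0845    ]
```

The cover is shut: knob and cover edge to rail end measure 129 and 87 mm, against 130 and about 87 expected. That puts the origin about 3 mm further along +y. Next I'll descend on the handle and pinch it.

>>> move_arm([
  [[0.004,0.001,0.0484],[0,0,0],0],
  [[0,0,0.0484],[0,0,0],0],
  [[0,0,0.0484],[0,0,0],0],
  [[0,0,0],[0,0,0],0],
  [[0,0,0],[0,0,0],-0.7],
  [[0,0,0],[0,0,0],-0.7],
  [[0,0,0],[0,0,0],-1],
  [[0,0,0],[0,0,0],-1],
  [[0,0,0],[0,0,0],-1],
], newtons=60)

```text
clock: 6.45
position: [0.4536, -0.1405, 0.063]
ee_rot: [0.637, 0.771, 0.001, 0.001]
ft_force: [1.1, 1.0, 9.1]
grip_width: 0.142
grasp_force: 59.3
```

```bash
python3 -c "from h import *;show()"
```

```text
t 6.45 press [-0.0379 -0.0968  0.063 ] ytool ang 0.1905 z [ 0.004  0.001 -1.   ] F [1.1 1.  9.1] 0.1418733474708678 59.3049556016922
[-0.55  0.23  0.84  2.07 -0.21  0.93  0.59]
```

>>> move_arm([
  [[0,0.005,-0.007],[0,0,0],-1],
  [[0,0.0057,-0.0065],[0,0,0],-1],
  [[0,0.0063,-0.0059],[0,0,0],-1],
  [[0,0.0069,-0.0052],[0,0,0],-1],
  [[0,0.0074,-0.0045],[0,0,0],-1],
  [[0,0.0078,-0.0038],[0,0,0],-1],
  [[0,0.0081,-0.003],[0,0,0],-1],
  [[0,0.0084,-0.0021],[0,0,0],-1],
  [[0,0.0086,-0.0013],[0,0,0],-1],
  [[0,0.0087,-0.0004],[0,0,0],-1],
  [[0,0,0],[0,0,0],-1],
  [[0,0,0],[0,0,0],-1],
])

```text
clock: 7.65
position: [0.5057, -0.1302, 0.092]
ee_rot: [0.637, 0.771, 0.0, -0.0]
ft_force: [-4.0, 0.9, 6.7]
grip_width: 0.142
grasp_force: 63.7
```

```bash
python3 - <<'E'
from h import *
show()
s=vision.camera("scene");t=vision.camera("top")
a=cv2.resize(t["pixels"][215:305,275:425],(500,300),interpolation=cv2.INTER_CUBIC);b=cv2.resize(s["pixels"][220:295,250:350],(400,300),interpolation=cv2.INTER_CUBIC)
b=cv2.copyMakeBorder(b,0,0,0,100,0)
cv2.imwrite("pics/c4.png",np.vstack([a,b])[:,:,::-1])
O[:]+=Ro.from_euler('z',YAW).apply([0,.003,0])
for q in((.015,-.075,.045),(.015,-.075,.11),(.015,-.122,.11)):
    w=Ro.from_euler('z',YAW).apply(q)+O
    print(q,"scene crop",((proj(s,w)-[250,220])*4+[0,300]).round(),"top crop",((proj(t,w)-[275,215])*3.333).round())
E
```

```text
t 7.65 press [ 0.0152 -0.0965  0.092 ] ytool ang 0.1902 z [-0.     0.001 -1.   ] F [-4.   0.9  6.7] 0.14186533954192007 63.678356409072876
[-0.54  0.3   0.82  1.93 -0.26  1.02  0.58]
(0.015, -0.075, 0.045) scene crop [283. 475.] top crop [349.  93.]
(0.015, -0.075, 0.11) scene crop [286. 380.] top crop [355.  83.]
(0.015, -0.122, 0.11) scene crop [361. 399.] top crop [425.  71.]
```

View pics/c4.png

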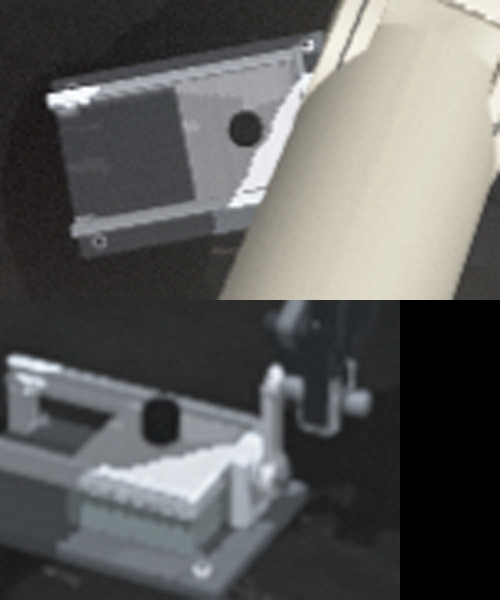

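The cover is still shut, with the knob at top-crop (245,128). The lever stands upright in the scene crop, from (270,478) to (275,372), pinched by the fingers. A small nudge to take up the spring lag, then I'll settle and check.

>>> move_arm([
  [[0,0.001,0],[0,0,0],-1],
  [[0,0,0],[0,0,0],-1],
  [[0,0,0],[0,0,0],-1],
  [[0,0,0],[0,0,0],-1],
  [[0,0,0],[0,0,0],-1],
])

```text
clock: 8.25
position: [0.5061, -0.1301, 0.092]
ee_rot: [0.637, 0.771, -0.0, -0.001]
ft_force: [-6.3, -0.2, 9.2]
grip_width: 0.138
grasp_force: 63.9
```

```bash
python3 -c "
from h import *
show();print(order.hand_in())"
```

```text
t 8.25 press [ 0.0155 -0.0965  0.092 ] ytool ang 0.1901 z [-0.001  0.001 -1.   ] F [-6.3 -0.2  9.2] 0.13795684966273503 63.86239171028137
[-0.54  0.3   0.81  1.93 -0.26  1.02  0.58]
the job is handed in; nothing more can be done
None
```

I slid the cover fully shut against its end stop first, then swung the lever to upright (within about 0.02 rad by the measured position), and handed the job in at 8.25 s still gripping it.

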